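# Book out and unload the slide cassette

## Task

Book the slide cassette out of the slide loader: take the stick reader from its cradle, hold it steady, pointing straight down a hand's breadth above the bar-code label on top of the cassette, for about two seconds, and stand the reader back in its cradle. Then pinch the cassette's two side catches together, draw the cassette straight up out of its bay, keeping it level so no slide slips out, and finish with it still held by the squeezed catches, motionless a hand's breadth or more above the loader, not set down. Leave the other things on the bench where they are.

Things in the scene. Friction and masses are not known exactly. Their poses are not given: they have to be found in the camera images.
- loader: Slide loader, low white unit fixed to the bench left or right of centre, turned up to 20 degrees, 210 (x) x 170 (y) x 70 mm high. Origin: centre of its underside, z up. In the middle of its flat top is the bay, 91 (x) x 38 (y) mm, 50 mm deep (floor at z = 20 mm), with a pocket in each long side where a catch hooks under a steel lip. Display at the -x end, two 3 mm rails at the +x end.
- cassette: Grey magazine of glass slides, loose in the loader's bay, yaw as the loader: 88 (x) x 36 (y, without catches) x 102 mm high, 0.25 to 0.45 kg. Origin: centre of its underside, z up. Its top 52 mm stand above the loader. 1 to 1.5 mm play. Two black catches, in the middle of the long sides (+y and -y), hold it down: it comes only straight up, both squeezed, and is free after 50 mm.
- label (a point): Centre of the white bar-code label (50 x 30 mm, long side along the cassette's x) on the flat top of the cassette, 102 mm above the cassette's underside. The code reads from 30 to 120 mm away, with the reader pointing at the label and within about 25 degrees of straight down.
- catch_left (a joint): Catch on the cassette's +y side: black sprung arm hinged near the foot; ribbed finger tab 28 mm wide (x), 66 to 98 mm above the cassette's underside. 0 rad at rest: tab flared, its outer face 31.5 mm from the cassette's middle plane at mid-height, 33.5 mm at its top (63 to 67 mm over both tabs). 0.115 rad fully squeezed: tab upright, 22.5 mm from the middle plane (45 mm over both).
- catch_right (a joint): Catch on the cassette's -y side, mirror image of catch_left, same values. The hooks are free of their lips from about 0.08 rad, both at once. Each tab takes 5 N at its middle to start and about 8 N to squeeze fully, and springs back when let go. A grip of 20 to 40 N squeezes both and carries the cassette by them.
- pad_left (a point): Middle of the outer face of the left tab, on the catch: at rest about 84 mm above the cassette's underside and 31.5 mm to its +y side.
- pad_right (a point): Middle of the outer face of the right tab, the mirror image (-y side).
- reader: Cordless stick code reader, loose, 0.15 kg, round, 123 mm long, standing nose down in its cradle: white head 42 mm in diameter from 0 to 30 mm, tapering to a handle 30 mm in diameter from 44 to 120 mm with a dark rubber sleeve at 58 to 108 mm. Origin: centre of the reading window at the nose (its underside); z runs from the nose up the handle, so it looks along its -z.
- cradle: Charging cradle fixed to the bench on the other side from the loader: round black foot 92 mm in diameter, grey cup 50 mm high, mouth about 65 mm wide inside, narrowing to 52 mm in its lower half. Origin: centre of its underside. The reader's nose stands on the cup's floor, 6 mm above the origin, with some 5 mm play all round.
- tube_rack: Bystander: white rack of capped sample tubes, 84 x 124 x 57 mm, behind the work. Origin: centre of its underside.
- bottle: Bystander: pink reagent bottle with a blue cap, 66 mm in diameter, 145 mm high. Origin: centre of its underside.
- dish: Bystander: closed dish, 90 mm in diameter, 15 mm high. Origin: centre of its underside.
- refractometer: Bystander: black hand refractometer lying in the middle, 160 mm long, 40 mm thick. Origin: under its middle; its x axis runs to the eyepiece.
Not all that is in view belongs to the job. Leave any yellow look-alike of the cassette alone.

How it is judged:
On the way, in this order (a step that is already met when the one before it is completed fails the run):
1. the reader, held in the fingers, is aimed at the label from above and held steady for a second (contact force between reader and the fingers above 0.5 N and x of label in the frame of reader between -0.015 and 0.015 m and y of label in the frame of reader between -0.015 and 0.015 m and z of label in the frame of reader between -0.13 and -0.025 m and angle between the z axis of reader and the z axis of cassette, either way round below 0.5 rad and linear speed of reader below 0.03 m/s and angular speed of reader below 0.4 rad/s), for 1 s.
2. the reader stands back in its cradle, let go (horizontal distance between reader and cradle below 0.015 m and z of reader in the frame of cradle below 0.016 m and angle between reader's own z axis and vertical below 0.25 rad and contact force between reader and the fingers below 0.1 N), for 0.2 s.
At the end, for the whole second after the job is handed in: Fingers (over 4 N) hold the cassette by both catches (each over 0.06 rad), foot 30 mm or more above the loader, within 15 degrees of upright, still, touching nothing else; the reader stands in its cradle (15 mm off centre, 10 mm off the floor, 14 degrees off upright at most), let go (all of step 2 and z of cassette in the frame of loader above 0.1 m and angle between cassette's own z axis and vertical below 0.26 rad and value of joint each of catch_left, catch_right above 0.06 rad and contact force between cassette and the fingers above 4 N and linear speed of cassette below 0.03 m/s and contact force between cassette and loader below 0.1 N and contact force between cassette and cradle below 0.1 N and contact force between cassette and reader below 0.1 N and contact force between cassette and tube_rack below 0.1 N and contact force between cassette and bottle below 0.1 N and contact force between cassette and dish below 0.1 N and contact force between cassette and refractometer below 0.1 N); the arm keeps its last pose, push and grip.
It fails at once if the cassette is tipped more than 20 degrees (angle between cassette's own z axis and vertical above 0.35 rad).
It fails at once if a bystander is shifted more than 30 mm (distance of any of tube_rack, bottle, dish, refractometer from where it was at the start of the episode above 0.03 m).
It also fails if it takes over 72 s, if anything falls off the work surface, if the arm or the gripper's body presses on something with over 40 N, if the wrist force passes 120 N, or if a joint passes its speed limit or range.

## Robot

A 6-joint arm with a two-finger parallel gripper is mounted at the origin on the work surface. World frame = base frame: x ahead of the robot, y to its left, z up, the work surface at z = 0. Lengths are in m, angles in rad, forces in N, time in s.
With the tool pointing down it reaches from about 0.35 to 0.925 m from the base axis. Payload 6.4 kg.
Tool frame: the origin (TCP) lies at the very end of the fingers, on their centre line; the grasp point (between the pads) lies 19 mm behind it; z points along the fingers, y is the line along which they close (so a half turn about z gives the same grasp; the last joint's range is limited). The gripper opens to 94 mm and grips with 3 to 60 N. Pads are 16 mm wide; open, the fingers measure 119 mm over their backs; the gripper's body (75 mm by 177 mm) begins 78 mm behind the grasp point.
Start: joints at [0.968, 0.245, 1.558, -0, 1.339, -0.174], TCP at [0.27, 0.591, 0.205] pointing down, gripper open.
Joint ranges: [-3.13, 3.13], [-1.02, 2.26], [0.13, 2.54], [-0.95, 4.09], [0.21, 2.88], [-2.74, 2.74]. Speed limits (rad/s): [2.57, 2.57, 3.14, 3.14, 3.14, 3.14].

## Interface

Orientations are given as a rotation vector (axis times angle).
In Python, from station import arm gives the robot as it stands. The module is installed in compiled form; this text tells all that it offers. Calls block until the motion is done:
- arm.move_pose(position, orientation): joint-space move of the TCP to a pose.
- arm.move_linear(position, feed=0.15, ori=None): straight line of the TCP; ori=None keeps the orientation; feed is the mean speed in m/s.
- arm.movej(angles): joint-space move.
- arm.command_gripper(opening, strength=None): opening from 0.0 (shut) to 1.0 (fully open); strength is the grip in N (None keeps the last); returns when the fingers have stopped.
- arm.dwell(seconds).
- arm.solve_ik(position, orientation): joint angles nearest the present ones, or None.
- arm.read_camera(name): name is "scene" or "top"; returns (picture, depth): 384x512x3 uint8, blue, green, red; 384x512 float32, m along the optical axis (not along the pixel's ray), 0 where there is no reading.
- arm.calibration(name): a dict with "fx", "fy", "cx", "cy" (pixels), "pose" (4x4, takes a point from camera to world coordinates). Camera axes: x right, y up, looking along -z (the intrinsics and any distortion apply to the point x, -y, -z); pixel columns grow to the right and rows downward; lengths in m; the calibration is good to about 2 mm. A picture is of the moment at which its call begins. calibration takes no time and is no camera call.
A pose or a line that the arm cannot do raises arm.PlanningError and nothing moves.
- arm.hand_in(): hands the job in; it is judged then, once.
Trained networks look in the newest picture that a camera, given by its name, has taken for a name from the list of things; names that differ only in an ending like _2 or _b are one class to them, and where a whole thing is asked for, a point or a joint stands for the part that bears it (a point fixed in the world has none). Each returns a list of dicts, best first, with "score" (0 to 1); they miss things now and then, are a little off and sometimes report something else, mostly with a low value. They report only what shows in the picture. A call takes as long as a camera call. They do not tell look-alikes from the thing itself.
- arm.regions_of(target, camera): "pixels" (384x512 bool, what is visible of it) and "centre" ([column, row] in pixels, amid what is visible of it).
Readings, each from a call of its own:
- arm.read_clock(): time.
- arm.read_joint_pos(): joint angles.
- arm.read_qvel(): joint speeds.
- arm.read_joint_torque(): joint torques, N m.
- arm.read_tool_pos(): TCP position.
- arm.read_ee_rot(): TCP orientation.
- arm.read_force(): force on the tool from outside, world axes, zero at the start.
- arm.read_ft_torque(): the same for the moment, N m.
- arm.read_opening(): opening from 0.0 (shut) to 1.0 (fully open).
- arm.read_finger_force(): force on a finger pad.
Only numpy, scipy, OpenCV 4.12 (cv2) and the standard library are available. Lean on these libraries where they do the work, as an engineer would, in place of code of your own. Each camera call takes 0.05 s, during which the arm holds its last target. There are 200 camera calls.

## Working session

There is one attempt and no reset: what is moved stays moved. The work goes in short steps, each a Python script; the robot and the scene stay as the last script left them, time stands still between calls to the robot, and variables do not carry over. Pictures are saved under pics/ and viewed, at most 10 in all, crops included, and the job is handed in when it is done.

```bash
mkdir -p pics; cat > h.py <<'E'
import numpy as np, cv2
from station import arm
from scipy.spatial.transform import Rotation as R
def cloud(depth,cam):
    c=arm.calibration(cam); v,u=np.mgrid[0:384,0:512]
    P=np.stack([(u-c['cx'])/c['fx']*depth,-(v-c['cy'])/c['fy']*depth,-depth],-1)
    T=np.array(c['pose']); W=P@T[:3,:3].T+T[:3,3]; W[depth<=0]=np.nan; return W
def down(yaw):  # tool z down, tool y axis at angle yaw+90deg (tool x at yaw, mirrored y)
    return (R.from_euler('z',yaw)*R.from_euler('x',np.pi)).as_rotvec()
E
python3 - <<'E'
from h import *
for n in("scene","top"):
    im,d=arm.read_camera(n); cv2.imwrite(f"pics/{n}0.png",im); np.save(n+"0.npy",d)
    W=cloud(d,n); c=arm.calibration(n); print(n,{k:c[k] for k in c if k!='pose'},np.round(c['pose'],3).tolist())
    for t in("loader","cassette","label","reader","cradle","refractometer","bottle"):
        for r in arm.regions_of(t,n)[:3]:
            p=W[r['pixels']]; p=p[~np.isnan(p[:,0])]
            if len(p): print(t,round(r['score'],2),np.round(r['centre']),len(p),np.round(np.median(p,0),3),np.round(np.percentile(p,[2,98],axis=0),3).tolist())
print(arm.read_clock())
E
```

```text
scene {'fx': 357.8595442308011, 'fy': 357.8595442308011, 'cx': 253.07717636934802, 'cy': 192.28177234743615} [[0.092, -0.745, 0.66, 1.186], [0.996, 0.056, -0.076, -0.166], [0.02, 0.664, 0.747, 0.75], [0.0, 0.0, 0.0, 1.0]]
loader 0.72 [205. 189.] 3865 [ 0.564 -0.217  0.068] [[0.406, -0.305, 0.007], [0.612, -0.138, 0.071]]
cassette 0.73 [129. 178.] 1383 [ 0.507 -0.417  0.072] [[0.464, -0.46, -0.001], [0.525, -0.377, 0.103]]
cassette 0.58 [202. 166.] 699 [ 0.516 -0.224  0.117] [[0.424, -0.255, 0.054], [0.546, -0.195, 0.123]]
cassette 0.45 [381. 251.] 1385 [0.79  0.17  0.089] [[0.759, 0.15, 0.006], [0.808, 0.203, 0.145]]
label 0.75 [129. 178.] 1433 [ 0.507 -0.419  0.07 ] [[0.418, -0.487, -0.002], [0.525, -0.377, 0.103]]
label 0.61 [200. 166.] 641 [ 0.517 -0.224  0.119] [[0.424, -0.254, 0.05], [0.546, -0.195, 0.123]]
reader 0.81 [351. 160.] 373 [0.5   0.177 0.087] [[0.48, 0.165, 0.036], [0.507, 0.194, 0.129]]
reader 0.57 [380. 250.] 1311 [0.791 0.169 0.089] [[0.762, 0.15, 0.01], [0.808, 0.2, 0.145]]
cradle 0.85 [346. 180.] 665 [0.505 0.175 0.016] [[0.452, 0.142, -0.001], [0.53, 0.236, 0.0
[... 804 characters left out ...]
5, 0.086, 0.059]]
label 0.85 [389. 244.] 1008 [ 0.492 -0.415  0.1  ] [[0.461, -0.469, -0.0], [0.52, -0.376, 0.105]]
label 0.72 [311. 238.] 792 [ 0.5   -0.222  0.121] [[0.459, -0.255, 0.057], [0.542, -0.203, 0.125]]
reader 0.63 [148. 246.] 388 [0.488 0.173 0.088] [[0.467, 0.162, 0.007], [0.507, 0.197, 0.13]]
cradle 0.56 [158. 254.] 712 [0.483 0.171 0.008] [[0.444, 0.14, -0.001], [0.528, 0.213, 0.053]]
refractometer 0.78 [223. 262.] 755 [ 0.445 -0.003  0.029] [[0.366, -0.02, -0.0], [0.519, 0.016, 0.04]]
bottle 0.63 [151. 134.] 771 [0.762 0.171 0.099] [[0.741, 0.151, 0.016], [0.8, 0.207, 0.146]]
bottle 0.27 [212. 140.] 1502 [0.779 0.028 0.052] [[0.742, -0.032, 0.006], [0.823, 0.086, 0.059]]
0.8
```

View pics/scene0.png

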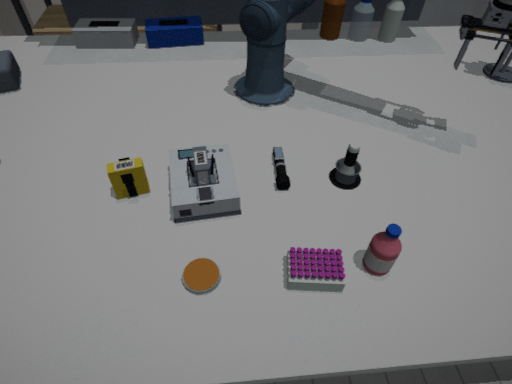

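View pics/top0.png

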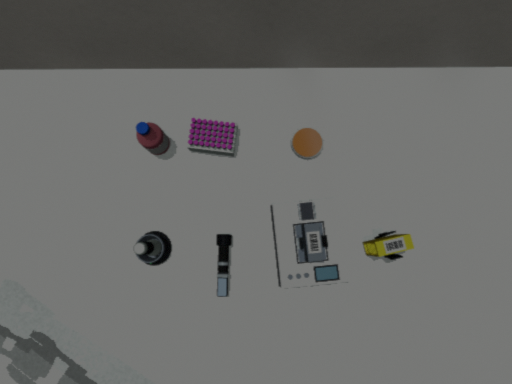

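```bash
python3 - <<'E'
from h import *
def rect(W,m):
    p=W[m]; (c,s,a)=cv2.minAreaRect((p[:,:2]*1000).astype(np.float32)); return np.round(c,1),np.round(s,1),round(a,1),len(p),np.round(np.median(p[:,2]),4)
for n in("top","scene"):
    W=cloud(np.load(n+"0.npy"),n); x,y,z=W[...,0],W[...,1],W[...,2]
    L=(x>.37)&(x<.63)&(y>-.34)&(y<-.11)
    k=np.ones((3,3),np.uint8)
    m=L&(z>.06)&(z<.08); print(n,"loader top",rect(W,cv2.morphologyEx(m.astype(np.uint8),cv2.MORPH_OPEN,k)>0))
    m=L&(z>.116)&(z<.135)&(y>-.30)&(y<-.15); print("cass top+tabs",rect(W,m))
    m=L&(z>.119)&(z<.135); mm=cv2.morphologyEx(m.astype(np.uint8),cv2.MORPH_OPEN,k)>0; print("cass top",rect(W,mm))
    m=(x>.44)&(x<.56)&(y>.12)&(y<.24)
    print("reader top",rect(W,m&(z>.12)),"cup",rect(W,m&(z>.045)&(z<.055)),"foot",rect(W,m&(z>.004)&(z<.02)))
im=cv2.imread("pics/top0.png"); cv2.imwrite("pics/crop.png",cv2.resize(im[190:300,100:420],None,fx=2.5,fy=2.5,interpolation=cv2.INTER_CUBIC))
E
```

```text
top loader top (array([ 500.5, -225. ]), array([211. , 170.7]), 5.5, 4982, np.float64(0.07))
cass top+tabs (array([ 500.4, -224.8]), array([88. , 65.7]), 4.6, 627, np.float64(0.1219))
cass top (array([ 500.3, -224.7]), array([87.8, 36.4]), 5.4, 550, np.float64(0.1221))
reader top (array([487.9, 182.4]), array([29.4, 27.8]), 89.6, 136, np.float64(0.128)) cup (array([486.6, 182.1]), array([70.9, 66.6]), 1.3, 165, np.float64(0.049)) foot (array([500.4, 167.6]), array([115.3,  85. ]), 6.1, 340, np.float64(0.0063))
scene loader top (array([ 501.5, -224.7]), array([213.9, 170. ]), 5.4, 3118, np.float64(0.0689))
cass top+tabs (array([ 501.7, -224.9]), array([90. , 65.5]), 6.2, 363, np.float64(0.1209))
cass top (array([ 501.1, -224.7]), array([88.4, 35.8]), 4.9, 296, np.float64(0.1211))
reader top (array([490.8, 181. ]), array([25.6, 25.4]), 78.0, 78, np.float64(0.127)) cup (array([490.6, 181.7]), array([72.6, 65.7]), 60.3, 127, np.float64(0.048)) foot (array([496.4, 179.6]), array([89.1, 72.1]), 65.8, 248, np.float64(0.0062))
```

View pics/crop.png

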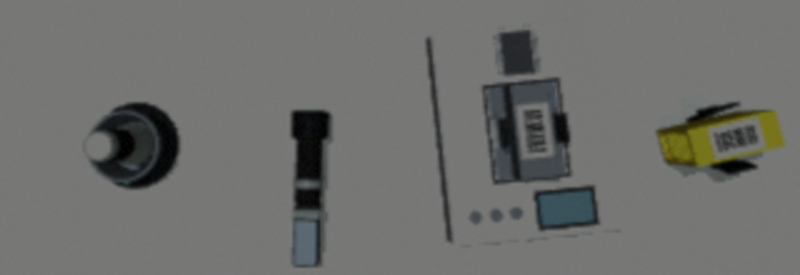

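The scene picture shows three things that could be the cassette or reader:
- **Cassette:** the grey one sits in the white loader at (202,166). The yellow look-alike stands on the bench at (129,178), so I'm choosing the grey one, and the crop confirms it at (537,130).
- **Reader:** it stands in its cradle at (351,155). The pink bottle at (381,250) and the refractometer at (280,168) are not the reader.

The measured sizes and heights match the description: loader 211x171 mm, cassette 88x36 mm with its top at 0.122 m, and reader top at 0.128 m.

```bash
python3 - <<'E'
from h import *
rv=down(np.radians(5.3)); print(np.round(arm.read_ee_rot(),2),np.round(rv,2))
for p in([.489,.182,.25],[.489,.182,.075],[.5005,-.2247,.27],[.5005,-.2247,.085],[.5005,-.2247,.25]):
    for y in(5.3,185.3): q=arm.solve_ik(p,down(np.radians(y))); print(p,y,None if q is None else np.round(q,2))
arm.command_gripper(1.0,40)
arm.move_pose([.489,.182,.25],rv)
arm.move_linear([.489,.182,.075],feed=.12)
im,d=arm.read_camera("scene"); cv2.imwrite("pics/g1.png",cv2.resize(im[90:220,250:450],None,fx=4,fy=4))
arm.command_gripper(0.0,40)
print(arm.read_opening()*94,arm.read_finger_force(),arm.read_force(),arm.read_tool_pos(),arm.read_clock())
E
```

```text
[-0.67 -3.07 -0.  ] [3.14 0.15 0.  ]
[0.489, 0.182, 0.25] 5.3 [ 0.14 -0.1   1.84  0.    1.4   1.62]
[0.489, 0.182, 0.25] 185.3 [ 0.14 -0.1   1.84  0.    1.4  -1.52]
[0.489, 0.182, 0.075] 5.3 [0.14 0.11 1.97 0.   1.06 1.62]
[0.489, 0.182, 0.075] 185.3 [ 0.14  0.11  1.97  0.    1.06 -1.52]
[0.5005, -0.2247, 0.27] 5.3 [-0.63 -0.04  1.75  0.    1.43  0.85]
[0.5005, -0.2247, 0.27] 185.3 [-0.63 -0.04  1.75  0.    1.43 -2.29]
[0.5005, -0.2247, 0.085] 5.3 [-0.63  0.15  1.9   0.    1.09  0.85]
[0.5005, -0.2247, 0.085] 185.3 [-0.63  0.15  1.9  -0.    1.09 -2.29]
[0.5005, -0.2247, 0.25] 5.3 [-0.63 -0.03  1.77  0.    1.4   0.85]
[0.5005, -0.2247, 0.25] 185.3 [-0.63 -0.03  1.77  0.    1.4  -2.29]
29.899024029563527 39.99415576457977 [-1.01255864  0.01616155 -1.18184822] [0.48894722 0.18202737 0.07493225] 5.3833
```

View pics/g1.png

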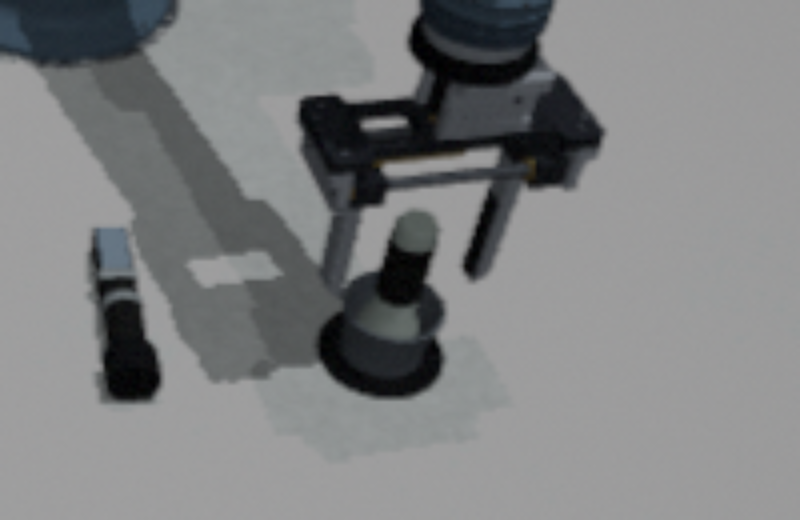

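The crop shows the reader upright in its cup at (405,260), midway between the two fingers. The fingers closed on 29.9 mm, which matches the 30 mm handle. Next I'll lift it and carry it over the label.

```bash
python3 - <<'E'
from h import *
arm.move_linear([.489,.182,.27],feed=.12)
arm.move_linear([.5005,-.2247,.27],feed=.2)
arm.dwell(.3)
for n in("scene","top"):
    im,d=arm.read_camera(n); W=cloud(d,n)
    cv2.imwrite(f"pics/l_{n}.png",im)
    z=W[...,2]; x=W[...,0]; y=W[...,1]
    m=(abs(x-.5)<.06)&(abs(y+.225)<.05)&(z>.17)&(z<.235)
    for a,b in((.19,.21),(.21,.23)):
        p=W[m&(z>a)&(z<b)]
        if len(p): print(n,a,len(p),np.round(np.percentile(p,[3,50,97],axis=0),4).tolist())
im=cv2.imread("pics/l_scene.png"); cv2.imwrite("pics/l2.png",cv2.resize(im[60:220,120:320],None,fx=3.5,fy=3.5))
arm.dwell(1.8)
print(arm.read_opening()*94,arm.read_finger_force(),arm.read_tool_pos(),arm.read_clock())
E
```

```text
scene 0.19 46 [[0.505, -0.2433, 0.2019], [0.5178, -0.2253, 0.2061], [0.5214, -0.2043, 0.2098]]
scene 0.21 118 [[0.5057, -0.2429, 0.2102], [0.518, -0.2219, 0.2201], [0.5216, -0.2049, 0.2294]]
29.446717918191254 39.993329644203186 [ 0.50047936 -0.22469361  0.26998536] 11.5417
```

View pics/l2.png

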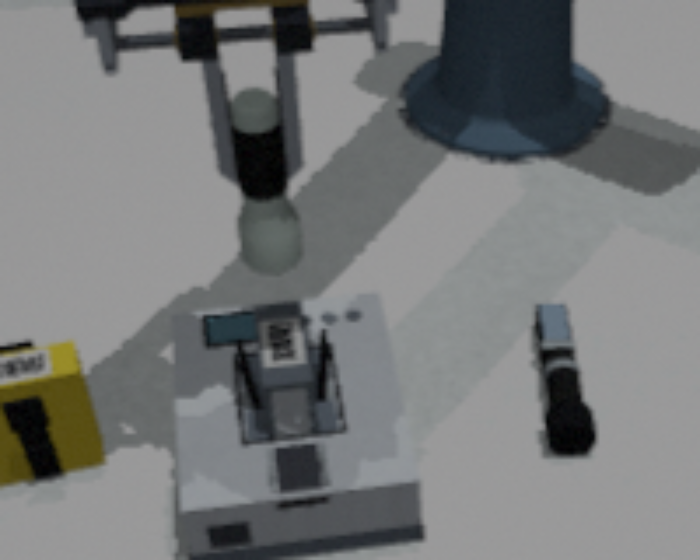

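The reader hangs upright over the label (reader at (270,200), label at (283,345) in the crop). Its measured axis is within 1 mm of the label centre, with the nose about 79 mm above it, and it was held for over 2 s. Now I'll return it to the cradle.

```bash
python3 - <<'E'
from h import *
arm.move_linear([.489,.182,.27],feed=.2)
arm.move_linear([.489,.182,.10],feed=.12)
arm.move_linear([.489,.182,.0755],feed=.04)
print(arm.read_force())
arm.command_gripper(0.6); arm.command_gripper(1.0); arm.dwell(.2)
arm.move_linear([.489,.182,.25],feed=.15)
arm.move_linear([.5005,-.2247,.25],feed=.25)
for n in("top","scene"):
    im,d=arm.read_camera(n); W=cloud(d,n); x,y,z=W[...,0],W[...,1],W[...,2]; cv2.imwrite(f"pics/r_{n}.png",im)
    m=(x>.44)&(x<.56)&(y>.12)&(y<.24)&(z>.115)
    c=cv2.minAreaRect((W[m][:,:2]*1000).astype(np.float32)); print(n,c,np.median(W[m][:,2]))
    m=(abs(x-.5)<.07)&(abs(y+.225)<.06)&(z>.117)&(z<.135); c=cv2.minAreaRect((W[m][:,:2]*1000).astype(np.float32)); print(c)
im=cv2.imread("pics/r_scene.png"); cv2.imwrite("pics/r2.png",cv2.resize(im[80:230,100:400],None,fx=2.6,fy=2.6))
print(arm.read_tool_pos(),arm.read_opening(),arm.read_clock())
E
```

```text
[ 0.64175878 -0.75062918 -0.66082768]
top ((487.8618469238281, 180.4536590576172), (28.196943283081055, 27.582443237304688), 1.6920723915100098) 0.1276838922735835
((538.926025390625, -213.6134796142578), (18.96405029296875, 7.156867980957031), 89.61962127685547)
scene ((492.1749267578125, 180.79983520507812), (26.91337776184082, 27.86258316040039), 1.324385404586792) 0.12622977176335448
((501.7884216308594, -225.94631958007812), (94.18315887451172, 60.09899139404297), 22.977046966552734)
[ 0.50060801 -0.22382308  0.25006084] 1.0013564077996244 20.8083
```

View pics/r2.png

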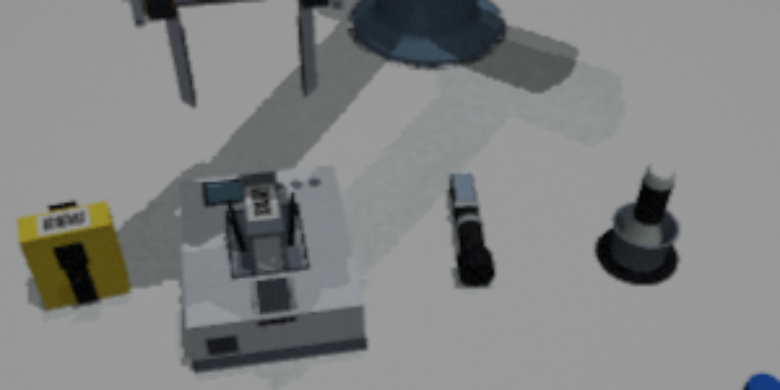

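The reader is back upright in its cup (655,195), with its top at 0.127 m and within 2 mm of where it stood before. Now for the cassette.

```bash
python3 - <<'E'
from h import *
arm.move_linear([.5005,-.2247,.15],feed=.15)
arm.move_linear([.5005,-.2247,.085],feed=.06)
f0=arm.read_force()
arm.command_gripper(0.0,33); arm.dwell(.4)
o=arm.read_opening()*94; print(f0,arm.read_force(),o,arm.read_finger_force(),arm.read_clock())
im,d=arm.read_camera("scene"); cv2.imwrite("pics/c1.png",cv2.resize(im[100:230,140:300],None,fx=4,fy=4))
if 43<o<50:
    arm.move_linear([.5005,-.2247,.090],feed=.02); print(arm.read_force(),arm.read_opening()*94)
E
```

```text
[0.01978719 0.03565047 0.47905946] [-2.33526257 -0.3264133   5.21370633] 43.38311083719438 32.99884155392647 24.0917
[ 0.12217337  0.00501949 -3.27567358] 43.872816260383544
```

View pics/c1.png

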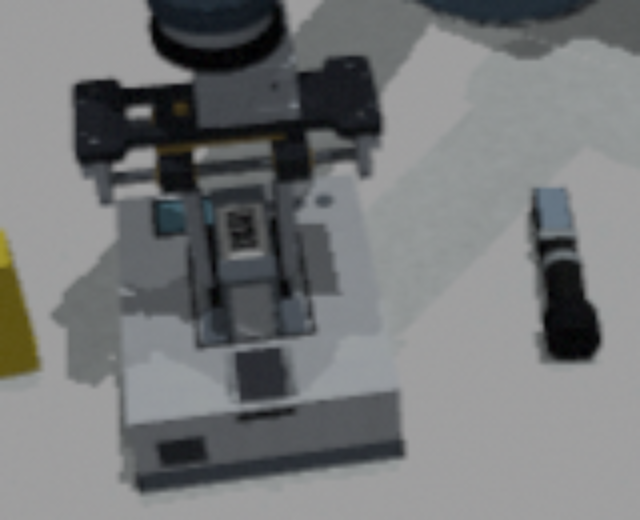

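Both tabs are squeezed to about 44 mm, and the wrist force equals the cassette's weight (3.3 N), so the hooks are free. I'll draw it straight up.

```bash
python3 - <<'E'
from h import *
arm.move_linear([.5005,-.2247,.15],feed=.04); print(arm.read_force(),arm.read_opening()*94)
arm.move_linear([.5005,-.2247,.255],feed=.06); arm.dwell(.5)
print(arm.read_force(),arm.read_opening()*94,arm.read_finger_force(),arm.read_tool_pos(),arm.read_clock())
im,d=arm.read_camera("scene"); W=cloud(d,"scene"); cv2.imwrite("pics/f.png",cv2.resize(im[40:240,120:400],None,fx=2.8,fy=2.8))
x,y,z=W[...,0],W[...,1],W[...,2]
m=(abs(x-.52)<.08)&(abs(y+.225)<.02)&(z>.17)&(z<.3); print(np.round(np.nanpercentile(W[m],[1,50,99],axis=0),3).tolist())
E
```

```text
[ 0.14585536 -1.00396024 -3.36204904] 43.86472374062009
[ 0.75586675  0.72822677 -2.65355778] 43.545840882367564 32.996944449841976 [ 0.50051454 -0.22469656  0.25500929] 28.5917
[[0.459, -0.244, 0.19], [0.535, -0.224, 0.27], [0.547, -0.206, 0.292]]
```

View pics/f.png

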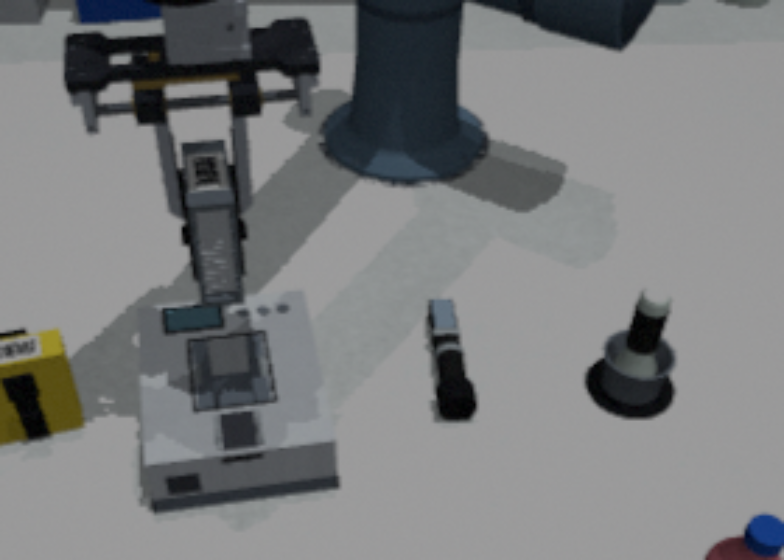

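The cassette hangs level at (215,225) in the crop, with its foot at 0.19 m. That is 0.12 m above the loader's top, and the bay at (230,370) is empty. The reader stands in its cradle at (645,340).

```bash
python3 -c "
from station import arm
arm.dwell(.5); print(arm.read_opening()*94, arm.read_finger_force()); print(arm.hand_in())"
```

```text
43.87155150378051 32.99695886671543
the job is handed in; nothing more can be done
None
```

I handed the job in at about 29 s on the robot clock, with no verdict returned: the label was aimed at for 2 s, the reader is back in its cradle, and the cassette is held level by its squeezed catches about 0.12 m above the loader.

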